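# Rack the hub-nut sockets in order of size

### The job

Put the four loose black sockets back on the storage rail, one over each yellow pin, in order of size: the smallest on the pin next to the red end cap, rising to the largest on the pin next to the black one. Keep them as they stand now, square hole up, each standing flat on the rail with the pin inside it, and do not knock over or push away the spray can.

Things in the scene. Friction and masses are not known exactly. Their poses are not given: they have to be found in the camera images.
- socket_24_mid (a point): centre (on the axis, half-way up) of the smallest of four loose black steel impact sockets: an upright plain cylinder 38 mm in diameter, 52 mm tall, about 0.28 kg, standing on the bench. Its top face has a dark square hole in a bright ring; its underside is a round opening 24 mm wide and 32 mm deep. z axis up along the socket
- socket_30_mid (a point): centre (on the axis, half-way up) of the second smallest of four loose black steel impact sockets: an upright plain cylinder 46 mm in diameter, 55 mm tall, about 0.38 kg, standing on the bench. Its top face has a dark square hole in a bright ring; its underside is a round opening 30 mm wide and 32 mm deep. z axis up along the socket
- socket_36_mid (a point): centre (on the axis, half-way up) of the second largest of four loose black steel impact sockets: an upright plain cylinder 54 mm in diameter, 59 mm tall, about 0.52 kg, standing on the bench. Its top face has a dark square hole in a bright ring; its underside is a round opening 36 mm wide and 32 mm deep. z axis up along the socket
- socket_41_mid (a point): centre (on the axis, half-way up) of the largest of four loose black steel impact sockets: an upright plain cylinder 62 mm in diameter, 63 mm tall, about 0.66 kg, standing on the bench. Its top face has a dark square hole in a bright ring; its underside is a round opening 41 mm wide and 32 mm deep. z axis up along the socket
- pin_a: one of four like yellow storage pins on the rail, this one at the +y end of the rail (left as the robot sees it). Upright, 8 mm thick with a pointed tip, 27 mm high, on a flush yellow foot disc 24 mm wide; origin on the pin's axis at its foot, level with the rail's flat top, on which the socket stands (15 mm above the bench); z up, y along the rail, x across it. The pins stand in one line 75 to 95 mm apart; the aluminium rail is 64 mm wide and fixed to the bench
- pin_b: one of four like yellow storage pins on the rail, this one second from the +y end. Upright, 8 mm thick with a pointed tip, 27 mm high, on a flush yellow foot disc 24 mm wide; origin on the pin's axis at its foot, level with the rail's flat top, on which the socket stands (15 mm above the bench); z up, y along the rail, x across it. The pins stand in one line 75 to 95 mm apart; the aluminium rail is 64 mm wide and fixed to the bench
- pin_c: one of four like yellow storage pins on the rail, this one third from the +y end. Upright, 8 mm thick with a pointed tip, 27 mm high, on a flush yellow foot disc 24 mm wide; origin on the pin's axis at its foot, level with the rail's flat top, on which the socket stands (15 mm above the bench); z up, y along the rail, x across it. The pins stand in one line 75 to 95 mm apart; the aluminium rail is 64 mm wide and fixed to the bench
- pin_d: one of four like yellow storage pins on the rail, this one at the -y end of the rail (right). Upright, 8 mm thick with a pointed tip, 27 mm high, on a flush yellow foot disc 24 mm wide; origin on the pin's axis at its foot, level with the rail's flat top, on which the socket stands (15 mm above the bench); z up, y along the rail, x across it. The pins stand in one line 75 to 95 mm apart; the aluminium rail is 64 mm wide and fixed to the bench
- red_cap: red plastic end cap of the rail, 22 mm along the rail, 68 mm across it and 19 mm high; origin at the centre of its underside on the bench. It closes one end of the rail, about 70 mm beyond the outermost pin (it may be either end); the other end has a like cap in black
- spray_can: loose upright aerosol can with a red label, 58 mm in diameter, 190 mm tall, 0.4 kg, right of the work; origin at the centre of its underside

How it is judged:
At the end, for the whole second after the job is handed in: Counting from the red end cap, the pins carry the sockets in order from smallest to largest; each socket is within 20 mm of its pin's axis, flat on the rail (height within 4 mm), upright within 7 degrees, square hole up, let go and at rest (((horizontal distance between red_cap and pin_a below 0.15 m and horizontal distance between socket_24_mid and pin_a below 0.02 m and z of socket_24_mid in the frame of pin_a between 0.022 and 0.03 m and horizontal distance between socket_30_mid and pin_b below 0.02 m and z of socket_30_mid in the frame of pin_b between 0.0235 and 0.0315 m and horizontal distance between socket_36_mid and pin_c below 0.02 m and z of socket_36_mid in the frame of pin_c between 0.0255 and 0.0335 m and horizontal distance between socket_41_mid and pin_d below 0.02 m and z of socket_41_mid in the frame of pin_d between 0.0275 and 0.0355 m) or (horizontal distance between red_cap and pin_d below 0.15 m and horizontal distance between socket_24_mid and pin_d below 0.02 m and z of socket_24_mid in the frame of pin_d between 0.022 and 0.03 m and horizontal distance between socket_30_mid and pin_c below 0.02 m and z of socket_30_mid in the frame of pin_c between 0.0235 and 0.0315 m and horizontal distance between socket_36_mid and pin_b below 0.02 m and z of socket_36_mid in the frame of pin_b between 0.0255 and 0.0335 m and horizontal distance between socket_41_mid and pin_a below 0.02 m and z of socket_41_mid in the frame of pin_a between 0.0275 and 0.0355 m)) and angle between each of socket_24_mid, socket_30_mid, socket_36_mid, socket_41_mid's own z axis and vertical below 0.12 rad and linear speed of each of socket_24, socket_30, socket_36, socket_41 below 0.02 m/s); the robot touches nothing.
It fails at once if the spray can is knocked over (more than about 17 degrees) or pushed more than 40 mm (angle between spray_can's own z axis and vertical above 0.3 rad or distance of spray_can from where it was at the start of the episode above 0.04 m).
It also fails if it takes over 90 s, if anything falls off the work surface, if the arm or the gripper's body presses on something with over 40 N, if the wrist force passes 120 N, or if a joint passes its speed limit or range.

### The arm

A 6-joint arm with a two-finger parallel gripper is mounted at the origin on the work surface. World frame = base frame: x ahead of the robot, y to its left, z up, the work surface at z = 0. Lengths are in m, angles in rad, forces in N, time in s.
With the tool pointing down it reaches from about 0.35 to 0.875 m from the base axis. Payload 4.2 kg.
Tool frame: the origin (TCP) lies at the very end of the fingers, on their centre line; the grasp point (between the pads) lies 19 mm behind it (grip_point_offset is the distance from the TCP to the grasp point, in m); z points along the fingers, y is the direction in which the jaws open and shut (so a half turn about z gives the same grasp; the last joint's range is limited). The gripper opens to 87 mm and grips with 3 to 60 N. Pads are 19 mm wide; open, the fingers measure 117 mm over their backs; the gripper's body (75 mm by 190 mm) begins 51 mm behind the grasp point.
Start: joints at [-1.037, 0.385, 0.008, 0, -1.194, -0.259], TCP at [0.17, -0.602, 0.223] pointing down, gripper open.
Joint ranges: [-3.14, 3.14], [-1.21, 2.06], [-1.07, 1.41], [-3.16, 2.05], [-2.99, -0.16], [-3.1, 3.1]. Speed limits (rad/s): [2.79, 2.79, 3.14, 3.14, 3.14, 3.14].

### API

Orientations are given as a 3x3 rotation matrix whose columns are the frame's x, y, z axes.
In Python, from bench import get_state, get_image, camera_model, finish_job, grip_point_offset gives the robot as it stands.
- The arm moves only by the tool drive_tool, never from a script. Its argument "commands" is a list of rows, each a list of 4 numbers: the shift along the tool's x, y, z in mm, then the turn about the tool's z in rad. A call has 1 to 20 rows; each row is the pose to reach, as a shift and turn from the pose commanded when the call began, along the tool's axes at that moment; what a row does not reach only later rows make up. A row lasts 1/10 s, in which the tool goes at most 50 mm and 8.59 degrees, less where a joint would pass 70% of its speed; a pose out of reach is approached as far as the arm can. A call with a gripper value outside its range is refused whole. "gripper" is the opening in per cent of the stroke, from 0 (shut) to 100 (fully open), set as the call begins (left out, the last holds). The fingers move at their own pace and stop on an object; "squeeze" is the grip in N (left out, the last holds). Time passes only in rows, so rows that repeat a pose let the fingers close. It gives the time, the measured TCP pose, the force and the opening at its end, in the units of the state.
- get_state(): the state, without advancing time (a new reading comes with each control period).
- get_image(name): name is "side" or "top" or "wrist"; returns the picture (384x512x3 uint8, red, green, blue); there is no depth.
- camera_model(name): a dict with "camera_matrix" (3x3 intrinsics, pixels), "xyz" and "orientation" of the camera in the world; the wrist camera has in their place "T_tool_cam" (4x4, takes a point from camera to tool coordinates, whose origin is the TCP and whose axes are the flange's). Camera axes: x right, y down, z forward; pixel columns grow to the right and rows downward; lengths in m; the calibration is good to about 2 mm. A picture is of the moment at which its call begins: read the wrist's pose just before it. camera_model takes no time and is no camera call.
- finish_job(): hands the job in, once; it reports no verdict.
The state is a dict: "clock": time; "joints": joint angles; "qd": joint speeds; "tau": joint torques, N m; "tcp_pos": TCP position; "tcp_rot": TCP orientation; "force": force on the tool from outside, world axes, zero at the start; "torque": the same for the moment, N m; "grip_width": finger opening in m.
Only numpy, scipy, OpenCV 4.12 (cv2) and the standard library are available. Lean on these libraries where they do the work, as an engineer would, in place of code of your own. Each camera call takes 0.05 s, during which the arm holds its last target.

## Working session

There is one attempt and no reset: what is moved stays moved. The work goes in short steps, Python scripts to look and compute and a tool call to move; the robot and the scene stay as the last step left them, time stands still between calls to the robot, and variables do not carry over. Pictures are saved under pics/ and viewed, and the job is handed in when it is done.

Besides the shell and the picture viewer there is one more tool, called after "Request:" as name([rows], argument=value, ...), one row to a line, values as JSON. drive_tool: Moves the arm, as the interface text tells. Its arguments: {"type":"object","properties":{"commands":{"type":"array"},"gripper":{"type":"number"},"squeeze":{"type":"number"}},"required":["commands"]}

```bash
mkdir -p pics; ls; python3 - <<'E'
from bench import *
import cv2,numpy as np
s=get_state();print(s['clock'],s['tcp_pos'],np.round(s['tcp_rot'],3),s['grip_width'],grip_point_offset)
for n in['top','side','wrist']:
    cv2.imwrite(f'pics/{n}0.png',get_image(n)[:,:,::-1]);m=camera_model(n);print(n,{k:np.round(v,4).tolist() for k,v in m.items() if not isinstance(v,str)})
E
```

```text
pics
0.0 [ 0.16946398 -0.6009738   0.22148246] [[-0.963 -0.271 -0.001]
 [-0.271  0.963  0.002]
 [ 0.     0.002 -1.   ]] 0.08730246125654764 0.0187
top {'camera_matrix': [[385.975, 0.0, 257.5636], [0.0, 385.975, 193.7288], [0.0, 0.0, 1.0]], 'xyz': [0.5111, -0.0937, 0.9553], 'orientation': [[-0.0173, -0.9985, 0.0519], [-0.9993, 0.0156, -0.0332], [0.0323, -0.0525, -0.9981]]}
side {'camera_matrix': [[378.4394, 0.0, 255.931], [0.0, 378.4394, 186.3343], [0.0, 0.0, 1.0]], 'xyz': [0.3578, 0.4529, 0.668], 'orientation': [[-0.9457, -0.2248, 0.2346], [-0.3246, 0.6833, -0.654], [-0.0133, -0.6947, -0.7192]]}
wrist {'camera_matrix': [[312.3648, 0.0, 253.4426], [0.0, 312.3648, 193.5822], [0.0, 0.0, 1.0]], 'T_tool_cam': [[-0.0012, -0.9684, -0.2493, 0.0666], [1.0, -0.0014, 0.0007, 0.0007], [-0.001, -0.2493, 0.9684, -0.1619], [0.0, 0.0, 0.0, 1.0]]}
```

View pics/top0.png

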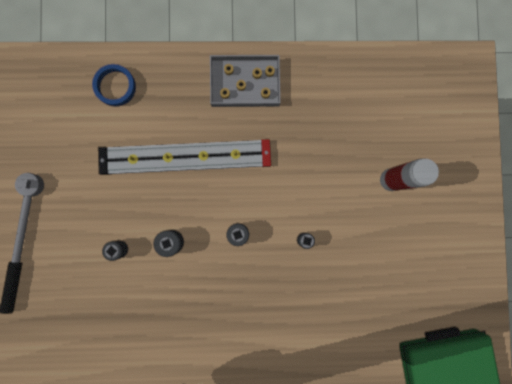

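View pics/side0.png

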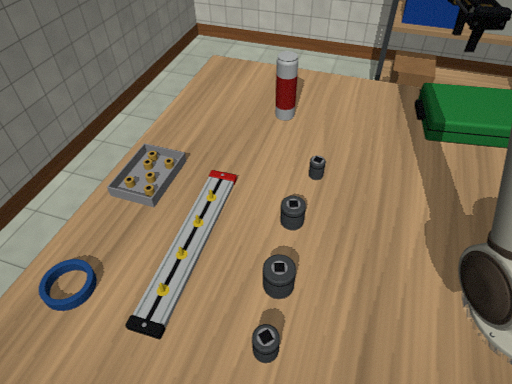

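View pics/wrist0.png

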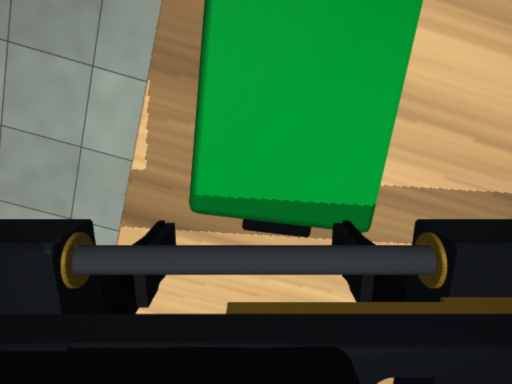

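```bash
python3 - <<'E'
import cv2
a=cv2.imread('pics/top0.png')[130:270,90:330]
cv2.imwrite('pics/topz.png',cv2.resize(a,None,fx=3.3,fy=3.3,interpolation=cv2.INTER_CUBIC))
a=cv2.imread('pics/side0.png')[140:370,120:340]
cv2.imwrite('pics/sidez.png',cv2.resize(a,None,fx=2.6,fy=2.6,interpolation=cv2.INTER_CUBIC))
E
```

```text
(no output)
```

View pics/topz.png

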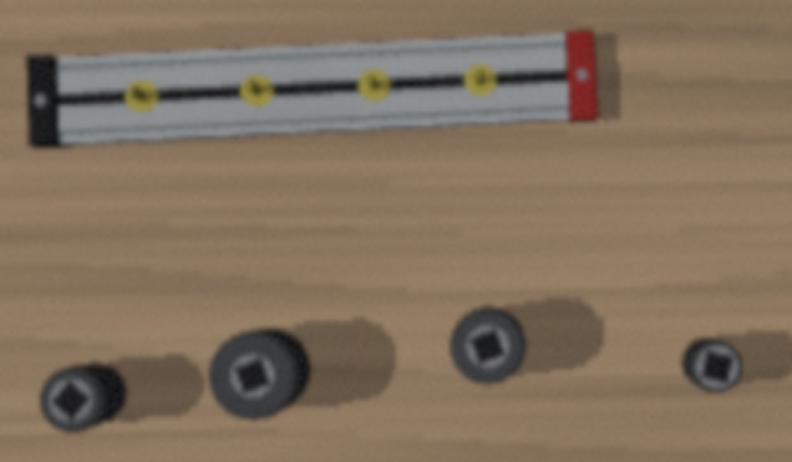

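View pics/sidez.png

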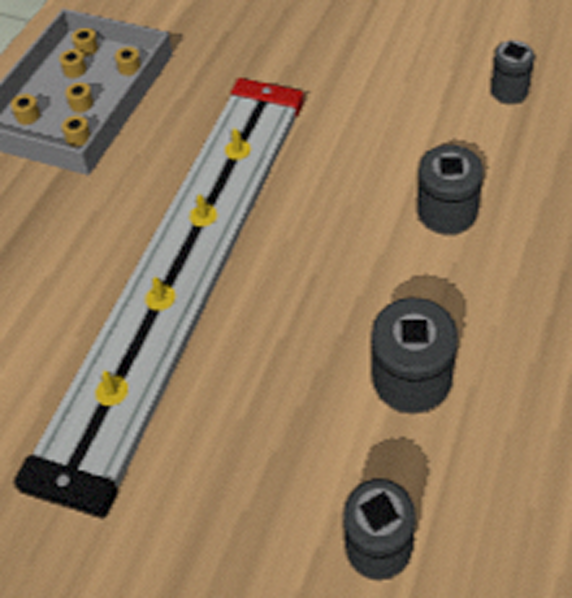

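```bash
cat > h.py <<'E'
import numpy as np,cv2
from bench import *
def ray(n,uv,st=None,m=None):
    m=m or camera_model(n)
    if n=='wrist':
        T=np.eye(4);T[:3,:3]=st['tcp_rot'];T[:3,3]=st['tcp_pos'];T=T@np.array(m['T_tool_cam']);R=T[:3,:3];c=T[:3,3]
    else: R=np.array(m['orientation']);c=np.array(m['xyz'])
    d=R@np.linalg.solve(np.array(m['camera_matrix']),[uv[0],uv[1],1]);return c,d/np.linalg.norm(d)
def plane(n,uv,z,st=None):
    c,d=ray(n,uv,st);return c+d*(z-c[2])/d[2]
def tri(a,b):
    (c1,d1),(c2,d2)=a,b
    s,t=np.linalg.lstsq(np.c_[d1,-d2],c2-c1,rcond=None)[0]
    p,q=c1+s*d1,c2+t*d2;return (p+q)/2,np.linalg.norm(p-q)
def blobs(mask,amin):
    n,l,st,c=cv2.connectedComponentsWithStats(mask.astype(np.uint8));return [(c[i],st[i]) for i in range(1,n) if st[i][4]>=amin]
E
python3 - <<'E'
from h import *
t=cv2.imread('pics/top0.png');s=cv2.imread('pics/side0.png')
for n,im in(('top',t),('side',s)):
    hsv=cv2.cvtColor(im,cv2.COLOR_BGR2HSV)
    Y=cv2.inRange(hsv,(22,120,90),(35,255,255))
    for c,st in blobs(Y,15):print(n,'yel',c.round(1),st[2:5],plane(n,c,.015).round(4))
    R=cv2.inRange(hsv,(0,150,80),(6,255,255))|cv2.inRange(hsv,(174,150,80),(180,255,255))
    for c,st in blobs(R,60):print(n,'red',c.round(1),plane(n,c,.019).round(4))
    D=(hsv[...,1]<60)&(hsv[...,2]<95)
    D=D.astype(np.uint8)
    cv2.imwrite(f'pics/m_{n}.png',D*255)
    for c,st in blobs(D,150):print(n,'dark',c.round(1),st)
    D=cv2.inRange(hsv,(0,0,80),(180,60,160))
    for c,st in blobs(D,15):
        if st[4]<300:print(n,'ring',c.round(1),st)
for (u,v) in[(114,250),(168,243),(238,234),(306,240)]:print(t[v-8:v+9,u-2:u+8:2,1])
E
```

```text
top yel [234.9 154. ] [10  7 52] [ 0.6583 -0.0711  0.015 ]
top yel [202.9 155.4] [10  8 54] [0.6559 0.0069 0.015 ]
top yel [132.5 158.7] [10  8 49] [0.6498 0.1773 0.015 ]
top yel [167.2 157.2] [10  8 49] [0.6524 0.0936 0.015 ]
top red [266.1 152.5] [ 0.6604 -0.1475  0.019 ]
top dark [231.9  79.2] [ 211   56   70   51 1059]
top dark [106.4 160.3] [ 99 148  28  27 300]
top dark [407.8 175.6] [401 161  23  27 199]
top dark [ 18.7 251.5] [   0  174   44  139 1132]
top dark [237.5 234.3] [227 223  22  23 360]
top dark [168.  242.7] [153 230  31  27 588]
top dark [305.6 240.2] [297 233  18  16 194]
top dark [114.7 249.8] [102 241  26  20 355]
top dark [442.6 333.9] [425 328  35  13 251]
top ring [102.5  78.1] [92 63 34 42 83]
top ring [121.9  89.3] [109  73  20  27  44]
top ring [383.5 180.9] [380 169  13  22  88]
top ring [237.6 234.6] [231 228  14  14  85]
top ring [307.2 241.7] [301 234  14  15  84]
top ring [166.1 243.6] [159 237  15  14  85]
top ring [107.  251.3] [105 245   6  13  40]
top ring [114.9 250.5] [112 245   6  13  37]
side yel [210.9 196. ] [ 9 11 70] [ 0.661  -0.0782  0.0
[... 2808 characters left out ...]
 71  60]
 [ 93  76  81  90  62]
 [ 63  44  68 104  69]
 [ 35  27  53 107  73]
 [ 30  29  40 108  80]
 [ 26  29  34 103  85]
 [ 31  28  31  89  84]
 [ 30  31  31  73  80]
 [ 28  34  47  78  72]
 [ 38  58  80  95  66]
 [ 65  95 103  90  60]
 [ 89 106  98  73  61]
 [ 84  88  76  64  59]
 [ 66  70  63  62  55]]
[[ 83  85  82  88  90]
 [ 52  60  64  76  88]
 [ 57  74  75  71  82]
 [ 76  96 101  85  72]
 [ 71  84 103  98  72]
 [ 63  54  76  83  80]
 [ 54  34  41  52  82]
 [ 47  29  30  33  91]
 [ 41  30  23  38 100]
 [ 34  26  28  42 103]
 [ 35  32  23  54 106]
 [ 42  31  27  60 105]
 [ 70  53  38  66  95]
 [ 97  89  69  72  76]
 [ 97 103  94  80  71]
 [ 77  88  85  78  92]
 [ 76  80  78  92 103]]
```

```bash
python3 - <<'E'
from h import *
for k,a,b,z in[(24,(307.3,241.4),(317.5,159.7),.052),(30,(111.2,251.),(265.6,336.6),.055),(36,(237.7,234.6),(293,203.6),.059),(41,(166.2,243.7),(279.2,267.2),.063)]:
    p,e=tri(ray('top',a),ray('side',b));print(k,'tri',p.round(4),round(e,4),'top',plane('top',a,z).round(4),'side',plane('side',b,z).round(4))
# pin bases: side, bottom of foot disc approx
for u,v in[(234.9,154),(202.9,155.4),(167.2,157.2),(132.5,158.7)]:print(plane('top',(u,v),.017).round(4))
s=get_state();print(np.array(s['tcp_rot']))
E
```

```text
24 tri [ 0.4454 -0.2379  0.0529] 0.0015 top [ 0.4446 -0.2382  0.052 ] side [ 0.4463 -0.2386  0.052 ]
30 tri [0.4321 0.2132 0.0577] 0.0001 top [0.4318 0.2141 0.055 ] side [0.4324 0.2121 0.055 ]
36 tri [ 0.4641 -0.076   0.0604] 0.0003 top [ 0.4639 -0.076   0.059 ] side [ 0.4644 -0.0771  0.059 ]
41 tri [0.4468 0.0868 0.0657] 0.0002 top [0.4465 0.0873 0.063 ] side [0.4473 0.0851 0.063 ]
[ 0.658  -0.0712  0.017 ]
[0.6555 0.0068 0.017 ]
[0.6522 0.0932 0.017 ]
[0.6496 0.1766 0.017 ]
[[-9.62516567e-01 -2.71222347e-01 -5.44480958e-04]
 [-2.71222873e-01  9.62515339e-01  1.54113828e-03]
 [ 1.06080133e-04  1.63104681e-03 -9.99998664e-01]]
```

Request:
drive_tool([
  [-364, 274, 0, -1.296],
  [-364, 274, 0, -1.296],
  [-364, 274, 0, -1.296],
  [-364, 274, 0, -1.296],
  [-364, 274, 0, -1.296],
  [-364, 274, 0, -1.296],
  [-364, 274, 0, -1.296],
  [-364, 274, 0, -1.296],
  [-364, 274, 0, -1.296],
  [-364, 274, 0, -1.296],
  [-364, 274, 0, -1.296],
  [-364, 274, 0, -1.296],
], gripper=100, squeeze=30)

```text
clock: 1.35
tcp_pos: [0.445, -0.2393, 0.2223]
tcp_rot: [[-0.001, -1.0, -0.001], [-1.0, 0.001, 0.0], [-0.0, 0.001, -1.0]]
force: [0.0, -0.6, 0.2]
grip_width: 0.0871
```

```bash
python3 - <<'E'
from h import *
s=get_state();print(s['clock'],np.round(s['joints'],3),np.round(s['tcp_pos'],4))
cv2.imwrite('pics/wrist1.png',get_image('wrist')[:,:,::-1]);
m=camera_model('wrist');T=np.eye(4);T[:3,:3]=s['tcp_rot'];T[:3,3]=s['tcp_pos'];T=T@np.array(m['T_tool_cam'])
p=np.linalg.inv(T)@[.4452,-.2383,.052,1];q=np.array(m['camera_matrix'])@p[:3];print(q[:2]/q[2])
E
```

```text
1.35 [-0.172  0.181 -0.279 -0.    -1.111  0.171] [ 0.445  -0.2393  0.2223]
[254.03210228 177.42075029]
```

View pics/wrist1.png

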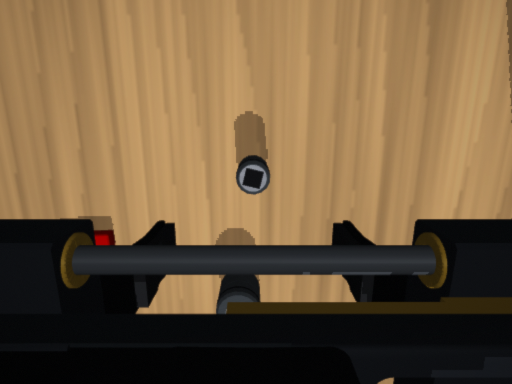

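Request:
drive_tool([
  [-1, 0, 50, 0],
  [-1, 0, 100, 0],
  [-1, 0, 150, 0],
  [-1, 0, 185, 0],
  [-1, 0, 200, 0],
  [-1, 0, 207, 0],
  [-1, 0, 207, 0],
])

```text
clock: 2.1
tcp_pos: [0.4448, -0.239, 0.015]
tcp_rot: [[-0.002, -1.0, -0.002], [-1.0, 0.002, 0.0], [-0.0, 0.002, -1.0]]
force: [0.4, 0.0, 0.5]
grip_width: 0.0867
```

Request:
drive_tool([
  [0, 0, 0, 0],
  [0, 0, 0, 0],
  [0, 0, 0, 0],
  [0, 0, 0, 0],
  [0, 0, 0, 0],
  [0, 0, 0, 0],
  [0, 0, 0, 0],
  [0, 0, 0, 0],
], gripper=0, squeeze=30)

```text
clock: 2.9
tcp_pos: [0.4457, -0.238, 0.0156]
tcp_rot: [[0.0, -1.0, 0.0], [-1.0, -0.0, -0.0], [0.0, -0.0, -1.0]]
force: [-0.3, -0.3, 0.6]
grip_width: 0.0374
```

Request:
drive_tool([
  [0, 0, -30, 0],
  [0, 0, -70, 0],
  [-20, -25, -90, 0],
  [-50, -65, -90, 0],
  [-83, -107, -90, 0],
  [-115, -148, -90, 0],
  [-142, -182, -90, 0],
  [-160, -205, -90, 0],
  [-167, -213, -90, 0],
  [-167, -213, -90, 0],
  [-167, -213, -90, 0],
])

```text
clock: 4.0
tcp_pos: [0.657, -0.0716, 0.1046]
tcp_rot: [[-0.001, -1.0, -0.003], [-1.0, 0.001, 0.0], [-0.0, 0.003, -1.0]]
force: [-0.3, 0.1, -2.7]
grip_width: 0.0377
```

```bash
python3 - <<'E'
from h import *
s=get_state();print(s['clock'],np.round(s['joints'],3),np.round(s['tcp_pos'],4))
t=get_image('wrist')[:,:,::-1];w=get_image('side')[:,:,::-1]
cv2.imwrite('pics/w2.png',np.vstack([t]));cv2.imwrite('pics/s2.png',cv2.resize(w[100:300,100:360],None,fx=3,fy=3,interpolation=2))
E
```

```text
4.0 [ 0.136  0.541 -0.046 -0.001 -0.987 -0.136] [ 0.657  -0.0716  0.1046]
```

View pics/s2.png

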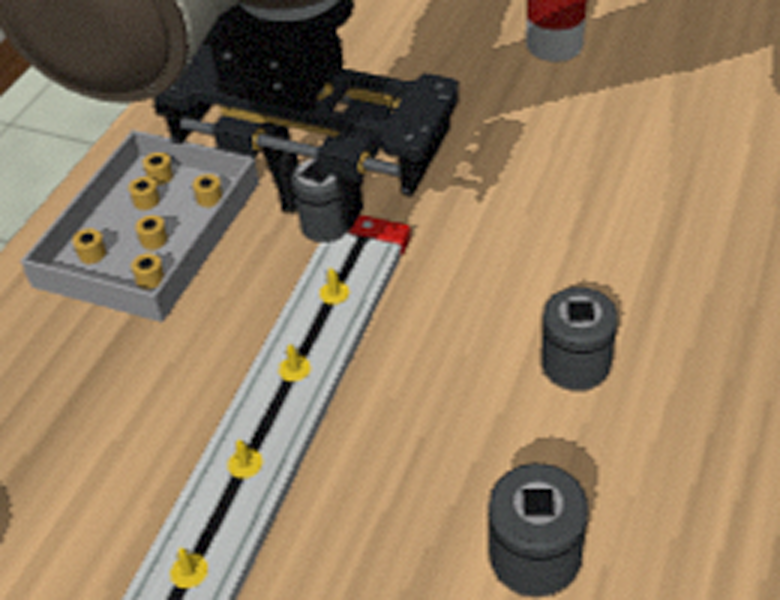

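View pics/w2.png

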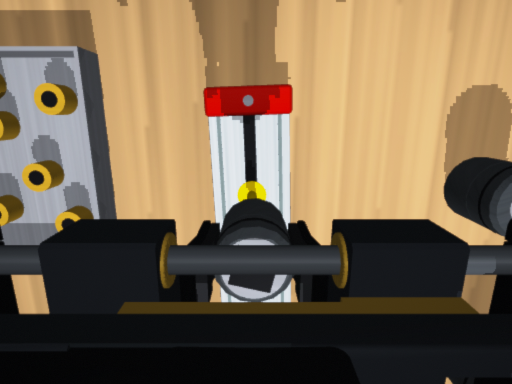

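```bash
python3 - <<'E'
from h import *
s=get_state()
print(plane('wrist',(251,181),.015,s),plane('wrist',(251.5,101),.019,s))
print(plane('top',(245,107),.02))
im=cv2.imread('pics/w2.png');h=cv2.cvtColor(im,cv2.COLOR_BGR2HSV);Y=cv2.inRange(h,(24,150,120),(35,255,255))
for c,st in blobs(Y,20):print(c,st)
E
```

```text
[ 0.66006231 -0.08443085  0.015     ] [ 0.65937013 -0.14765913  0.019     ]
[ 0.77332789 -0.09765287  0.02      ]
[251.35294118 190.50534759] [238 181  28  21 374]
```

Request:
drive_tool([
  [0, -2, 25, 0],
  [0, -2, 45, 0],
  [0, -2, 60, 0],
  [0, -2, 68, 0],
  [0, -2, 73, 0],
  [0, -2, 73, 0],
  [0, -2, 73, 0],
])

```text
clock: 4.8
tcp_pos: [0.6613, -0.0711, 0.0334]
tcp_rot: [[0.0, -1.0, 0.002], [-1.0, -0.0, -0.0], [0.0, -0.002, -1.0]]
force: [0.1, -0.9, -1.5]
grip_width: 0.0379
```

```bash
python3 - <<'E'
from h import *
w=get_image('side')[:,:,::-1]
cv2.imwrite('pics/s3.png',cv2.resize(w[100:300,100:360],None,fx=3,fy=3,interpolation=2))
E
```

```text
(no output)
```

View pics/s3.png

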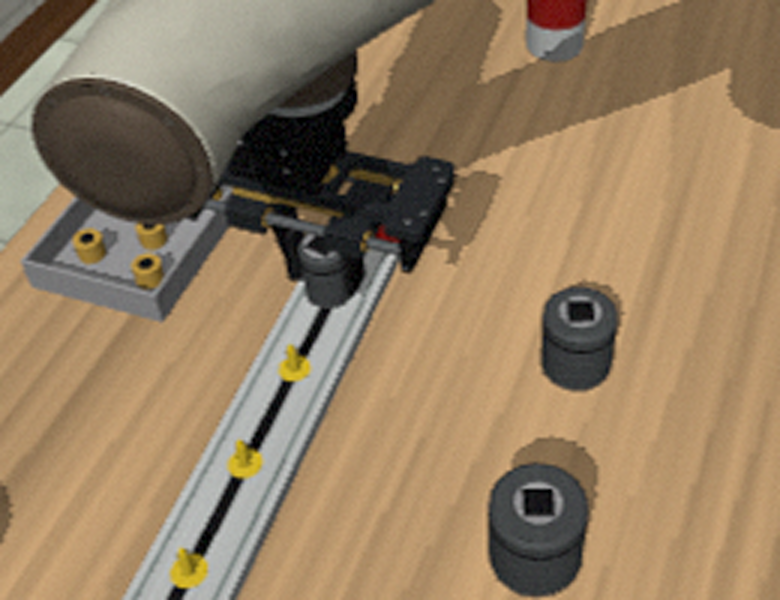

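Request:
drive_tool([
  [0, 0, 1, 0],
  [0, 0, 2, 0],
  [0, 0, 2, 0],
])

```text
clock: 5.15
tcp_pos: [0.6607, -0.0709, 0.0307]
tcp_rot: [[0.0, -1.0, 0.0], [-1.0, -0.0, 0.0], [-0.0, -0.0, -1.0]]
force: [0.1, 0.2, -2.8]
grip_width: 0.0375
```

Request:
drive_tool([
  [0, 0, 0, 0],
  [0, 0, 0, 0],
  [0, 0, 0, 0],
  [0, 0, 0, 0],
  [0, 0, 0, 0],
  [0, 0, -20, 0],
  [0, 0, -60, 0],
  [0, 0, -100, 0],
  [0, 20, -115, 0],
  [3, 60, -115, 0],
  [4, 110, -115, 0],
  [5, 155, -115, 0],
  [5, 185, -115, 0],
  [5, 196, -115, 0],
  [5, 196, -115, 0],
  [5, 196, -115, 0],
], gripper=100)

```text
clock: 6.75
tcp_pos: [0.4663, -0.0759, 0.1461]
tcp_rot: [[0.0, -1.0, 0.002], [-1.0, -0.0, -0.0], [0.0, -0.002, -1.0]]
force: [0.7, 0.2, 0.7]
grip_width: 0.087
```

```bash
python3 - <<'E'
from h import *
s=get_state();print(s['clock'],np.round(s['tcp_pos'],4))
w=get_image('side')[:,:,::-1];t=get_image('top')[:,:,::-1];x=get_image('wrist')[:,:,::-1]
cv2.imwrite('pics/a4.png',cv2.resize(np.hstack([w[130:320,120:340],t[120:310,90:310]]),None,fx=1.8,fy=1.8,interpolation=2));cv2.imwrite('pics/w4.png',x)
m=camera_model('wrist');T=np.eye(4);T[:3,:3]=s['tcp_rot'];T[:3,3]=s['tcp_pos'];T=T@np.array(m['T_tool_cam'])
p=np.linalg.inv(T)@[.464,-.0764,.059,1];q=np.array(m['camera_matrix'])@p[:3];print(q[:2]/q[2])
E
```

```text
6.75 [ 0.4663 -0.0759  0.1461]
[257.64363604 195.85596597]
```

View pics/a4.png

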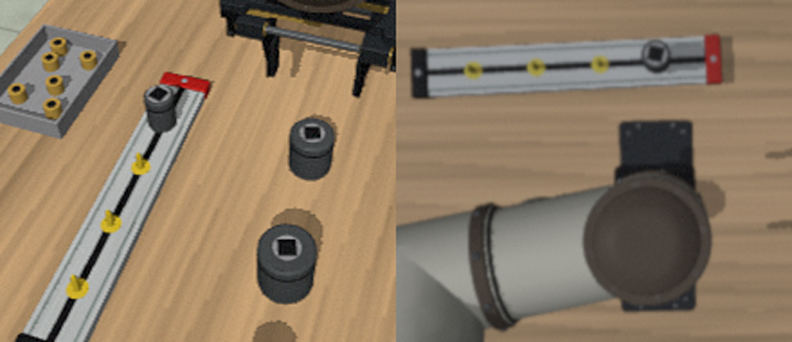

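View pics/w4.png

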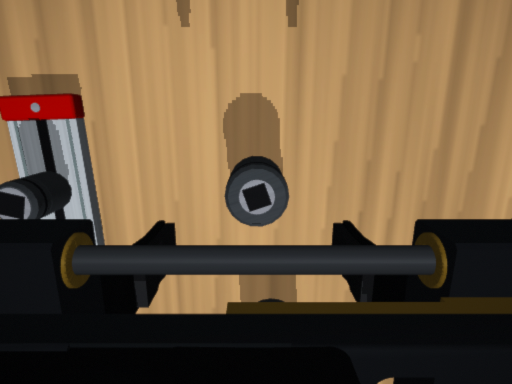

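Request:
drive_tool([
  [0, 2, 45, 0],
  [0, 2, 90, 0],
  [0, 2, 115, 0],
  [0, 2, 125, 0],
  [0, 2, 128, 0],
  [0, 2, 128, 0],
])

```text
clock: 7.5
tcp_pos: [0.4637, -0.0759, 0.0179]
tcp_rot: [[0.0, -1.0, 0.001], [-1.0, -0.0, -0.0], [0.0, -0.001, -1.0]]
force: [0.8, -0.7, 1.3]
grip_width: 0.0869
```

Request:
drive_tool([
  [0, 0, 0, 0],
  [0, 0, 0, 0],
  [0, 0, 0, 0],
  [0, 0, 0, 0],
  [0, 0, 0, 0],
  [0, 0, 0, 0],
], gripper=0, squeeze=35)

```text
clock: 8.1
tcp_pos: [0.4636, -0.0759, 0.018]
tcp_rot: [[0.0, -1.0, 0.002], [-1.0, -0.0, 0.0], [-0.0, -0.002, -1.0]]
force: [1.4, 0.6, 2.1]
grip_width: 0.0539
```

Request:
drive_tool([
  [0, 0, -30, 0],
  [0, 0, -65, 0],
  [-20, -25, -85, 0],
  [-52, -58, -85, 0],
  [-85, -95, -85, 0],
  [-115, -130, -85, 0],
  [-143, -160, -85, 0],
  [-162, -182, -85, 0],
  [-169, -190, -85, 0],
  [-169, -190, -85, 0],
  [-169, -190, -85, 0],
])

```text
clock: 9.2
tcp_pos: [0.6504, 0.0921, 0.1007]
tcp_rot: [[-0.001, -1.0, -0.005], [-1.0, 0.001, -0.001], [0.001, 0.005, -1.0]]
force: [-0.3, -0.7, -5.9]
grip_width: 0.0533
```

```bash
python3 - <<'E'
from h import *
s=get_state();print(s['clock'],np.round(s['tcp_pos'],4))
im=get_image('wrist')[:,:,::-1].copy();cv2.imwrite('pics/w5.png',im)
h=cv2.cvtColor(im,cv2.COLOR_BGR2HSV);Y=cv2.inRange(h,(24,150,120),(35,255,255))
for c,st in blobs(Y,20):print(c,st,plane('wrist',(st[0]+st[2]/2,st[1]),.015,s),plane('wrist',c,.015,s))
E
```

```text
9.2 [0.6504 0.0921 0.1007]
[245.89758179  86.26458037] [230  70  32  33 703] [ 0.65634855 -0.00558905  0.015     ] [0.65651672 0.00587562 0.015     ]
[245.08  82.56] [243  80   5   6  25] [0.65677859 0.00142606 0.015     ] [0.65710871 0.0032386  0.015     ]
```

View pics/w5.png

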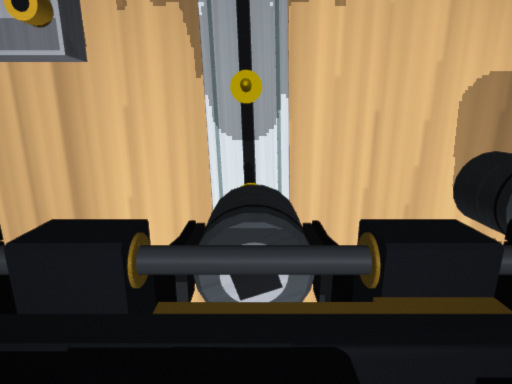

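Request:
drive_tool([
  [0, -1, 25, 0],
  [0, -1, 45, 0],
  [0, -1, 60, 0],
  [0, -1, 66, 0],
  [0, -1, 69, 0],
  [0, -1, 69, 0],
  [0, -1, 69, 0],
])

```text
clock: 9.95
tcp_pos: [0.6544, 0.0932, 0.0347]
tcp_rot: [[0.0, -1.0, 0.002], [-1.0, -0.0, 0.001], [-0.001, -0.002, -1.0]]
force: [0.3, -0.3, -5.3]
grip_width: 0.0538
```

Request:
drive_tool([
  [0, 0, 1, 0],
  [0, 0, 2, 0],
  [0, 0, 2, 0],
])

```text
clock: 10.25
tcp_pos: [0.6543, 0.0932, 0.0331]
tcp_rot: [[0.001, -1.0, 0.002], [-1.0, -0.001, 0.0], [-0.0, -0.002, -1.0]]
force: [-1.8, -0.6, 1.1]
grip_width: 0.0533
```

Request:
drive_tool([
  [0, 0, 0, 0],
  [0, 0, 0, 0],
  [0, 0, 0, 0],
  [0, 0, 0, 0],
  [0, 0, -20, 0],
  [0, 0, -60, 0],
  [0, 0, -100, 0],
  [0, 20, -115, 0],
  [3, 60, -115, 0],
  [5, 110, -115, 0],
  [7, 160, -115, 0],
  [7, 195, -115, 0],
  [7, 207, -115, 0],
  [7, 207, -115, 0],
  [7, 207, -115, 0],
], gripper=100)

```text
clock: 11.75
tcp_pos: [0.4481, 0.0866, 0.1472]
tcp_rot: [[0.001, -1.0, 0.002], [-1.0, -0.001, 0.001], [-0.001, -0.002, -1.0]]
force: [0.2, 0.2, -0.5]
grip_width: 0.0872
```

```bash
python3 - <<'E'
from h import *
s=get_state();print(s['clock'],np.round(s['tcp_pos'],4))
w=get_image('side')[:,:,::-1];x=get_image('wrist')[:,:,::-1]
cv2.imwrite('pics/a6.png',cv2.resize(np.hstack([w[:,60:360],x]),None,fx=.98,fy=.98,interpolation=2))
m=camera_model('wrist');T=np.eye(4);T[:3,:3]=s['tcp_rot'];T[:3,3]=s['tcp_pos'];T=T@np.array(m['T_tool_cam'])
p=np.linalg.inv(T)@[.4468,.0863,.063,1];q=np.array(m['camera_matrix'])@p[:3];print(q[:2]/q[2])
E
```

```text
11.75 [0.4481 0.0866 0.1472]
[256.51809984 196.96331058]
```

View pics/a6.png

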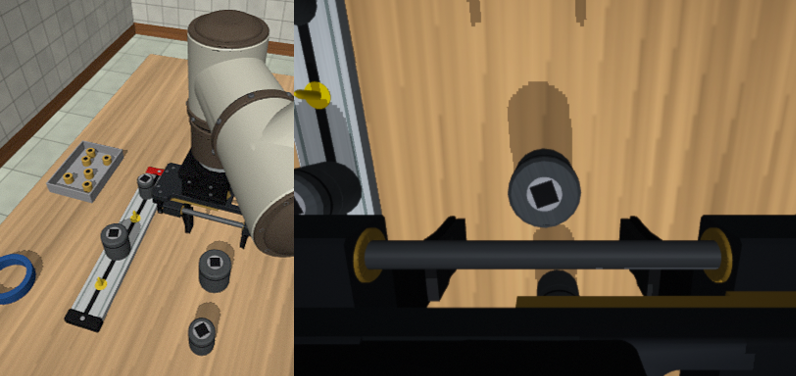

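Request:
drive_tool([
  [0, 1, 45, 0],
  [0, 1, 90, 0],
  [0, 1, 115, 0],
  [0, 1, 124, 0],
  [0, 1, 127, 0],
  [0, 1, 127, 0],
])

```text
clock: 12.45
tcp_pos: [0.4467, 0.0864, 0.0199]
tcp_rot: [[-0.0, -1.0, 0.001], [-1.0, 0.0, 0.0], [-0.0, -0.001, -1.0]]
force: [0.5, 0.6, 0.7]
grip_width: 0.087
```

Request:
drive_tool([
  [0, 0, 0, 0],
  [0, 0, 0, 0],
  [0, 0, 0, 0],
  [0, 0, 0, 0],
  [0, 0, 0, 0],
  [0, 0, 0, 0],
], gripper=0, squeeze=40)

```text
clock: 13.05
tcp_pos: [0.4467, 0.0865, 0.0203]
tcp_rot: [[0.001, -1.0, 0.002], [-1.0, -0.001, 0.001], [-0.001, -0.002, -1.0]]
force: [1.8, -0.5, 4.7]
grip_width: 0.0614
```

Request:
drive_tool([
  [0, 0, -30, 0],
  [0, 0, -65, 0],
  [-10, -25, -85, 0],
  [-28, -62, -85, 0],
  [-45, -102, -85, 0],
  [-61, -140, -85, 0],
  [-76, -172, -85, 0],
  [-86, -195, -85, 0],
  [-90, -205, -85, 0],
  [-90, -205, -85, 0],
  [-90, -205, -60, 0],
  [-90, -205, -40, 0],
  [-90, -205, -25, 0],
  [-90, -205, -18, 0],
  [-90, -205, -16, 0],
  [-90, -205, -16, 0],
  [-90, -205, -16, 0],
])

```text
clock: 14.75
tcp_pos: [0.651, 0.1762, 0.0359]
tcp_rot: [[-0.0, -1.0, 0.001], [-1.0, 0.0, 0.001], [-0.001, -0.001, -1.0]]
force: [0.5, -0.0, -5.8]
grip_width: 0.0617
```

```bash
python3 - <<'E'
from h import *
s=get_state();print(s['clock'],np.round(s['tcp_pos'],4))
w=get_image('side')[:,:,::-1]
cv2.imwrite('pics/s7.png',cv2.resize(w[140:370,80:360],None,fx=2.5,fy=2.5,interpolation=2))
E
```

```text
14.75 [0.651  0.1762 0.0359]
```

View pics/s7.png

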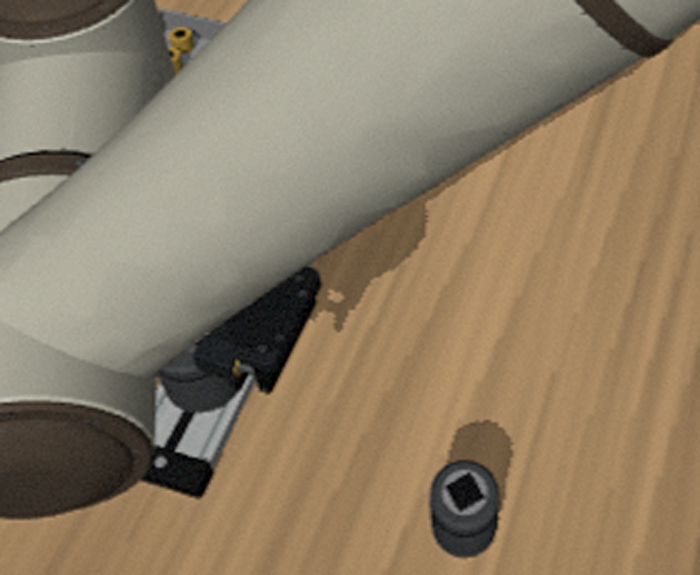

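Request:
drive_tool([
  [0, 0, 1, 0],
  [0, 0, 1.5, 0],
  [0, 0, 1.5, 0],
])

```text
clock: 15.1
tcp_pos: [0.6511, 0.1762, 0.0354]
tcp_rot: [[0.0, -1.0, 0.001], [-1.0, -0.0, 0.0], [-0.0, -0.001, -1.0]]
force: [-2.9, 0.5, 2.1]
grip_width: 0.0616
```

Request:
drive_tool([
  [0, 0, 0, 0],
  [0, 0, 0, 0],
  [0, 0, 0, 0],
  [0, 0, 0, 0],
  [0, 0, -20, 0],
  [0, 0, -60, 0],
  [0, 0, -100, 0],
  [-5, 20, -115, 0],
  [-12, 60, -115, 0],
  [-20, 110, -115, 0],
  [-29, 160, -115, 0],
  [-35, 205, -115, 0],
  [-37, 219, -115, 0],
  [-37, 219, -115, 0],
  [-37, 219, -115, 0],
], gripper=100)

```text
clock: 16.6
tcp_pos: [0.4326, 0.2136, 0.1497]
tcp_rot: [[0.001, -1.0, 0.002], [-1.0, -0.001, 0.001], [-0.001, -0.002, -1.0]]
force: [-0.0, 0.5, -0.0]
grip_width: 0.0873
```

```bash
python3 - <<'E'
from h import *
s=get_state();print(s['clock'],np.round(s['tcp_pos'],4))
w=get_image('side')[:,:,::-1];x=get_image('wrist')[:,:,::-1]
cv2.imwrite('pics/a8.png',cv2.resize(np.hstack([w[:,60:360],x]),None,fx=.98,fy=.98,interpolation=2))
m=camera_model('wrist');T=np.eye(4);T[:3,:3]=s['tcp_rot'];T[:3,3]=s['tcp_pos'];T=T@np.array(m['T_tool_cam'])
p=np.linalg.inv(T)@[.432,.2132,.055,1];q=np.array(m['camera_matrix'])@p[:3];print(q[:2]/q[2])
E
```

```text
16.6 [0.4326 0.2136 0.1497]
[255.55014913 193.49202144]
```

View pics/a8.png

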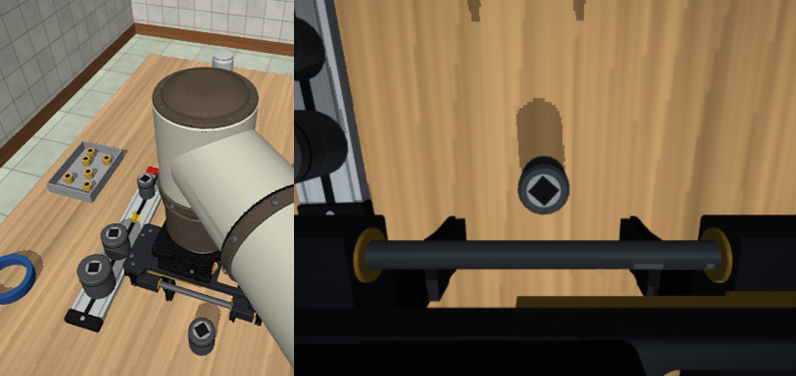

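Request:
drive_tool([
  [0, 0, 45, 0],
  [0, 0, 90, 0],
  [0, 0, 120, 0],
  [0, 0, 130, 0],
  [0, 0, 134, 0],
  [0, 0, 134, 0],
])

```text
clock: 17.3
tcp_pos: [0.4327, 0.2134, 0.0154]
tcp_rot: [[-0.0, -1.0, 0.001], [-1.0, 0.0, 0.001], [-0.001, -0.001, -1.0]]
force: [0.6, -0.2, 0.8]
grip_width: 0.0869
```

Request:
drive_tool([
  [0, 0, 0, 0],
  [0, 0, 0, 0],
  [0, 0, 0, 0],
  [0, 0, 0, 0],
  [0, 0, 0, 0],
  [0, 0, 0, 0],
  [0, 0, 0, 0],
], gripper=0, squeeze=35)

```text
clock: 18.0
tcp_pos: [0.4319, 0.2132, 0.0152]
tcp_rot: [[0.0, -1.0, 0.001], [-1.0, -0.0, 0.0], [-0.0, -0.001, -1.0]]
force: [0.7, 0.5, 0.8]
grip_width: 0.0451
```

Request:
drive_tool([
  [0, 0, -30, 0],
  [0, 0, -65, 0],
  [20, 0, -85, 0],
  [60, -10, -85, 0],
  [105, -25, -85, 0],
  [145, -50, -85, 0],
  [180, -85, -85, 0],
  [200, -125, -85, 0],
  [206, -165, -85, 0],
  [206, -200, -85, 0],
  [206, -220, -85, 0],
  [206, -224, -85, 0],
  [206, -224, -85, 0],
  [206, -224, -85, 0],
])

```text
clock: 19.4
tcp_pos: [0.6537, 0.007, 0.0989]
tcp_rot: [[-0.0, -1.0, -0.004], [-1.0, 0.0, -0.0], [0.0, 0.004, -1.0]]
force: [-0.2, -0.3, -4.4]
grip_width: 0.0448
```

```bash
python3 - <<'E'
from h import *
s=get_state();print(s['clock'],np.round(s['tcp_pos'],4))
w=get_image('wrist')[:,:,::-1]
cv2.imwrite('pics/w9.png',w)
E
```

```text
19.4 [0.6537 0.007  0.0989]
```

View pics/w9.png

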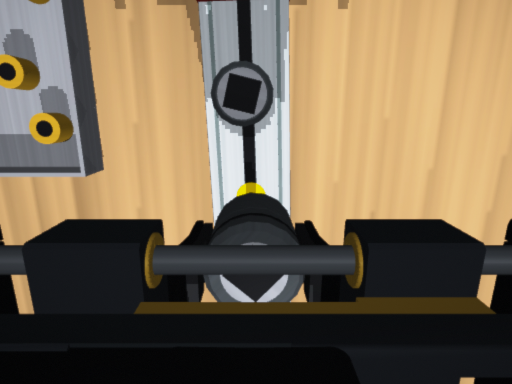

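Request:
drive_tool([
  [0, -1, 25, 0],
  [0, -1, 45, 0],
  [0, -1, 60, 0],
  [0, -1, 66, 0],
  [0, -1, 69, 0],
  [0, -1, 69, 0],
  [0, -1, 69, 0],
])

```text
clock: 20.15
tcp_pos: [0.6573, 0.0071, 0.0321]
tcp_rot: [[0.0, -1.0, 0.002], [-1.0, -0.0, 0.0], [-0.0, -0.002, -1.0]]
force: [0.7, 0.0, -3.6]
grip_width: 0.0449
```

Request:
drive_tool([
  [0, 0, 0.5, 0],
  [0, 0, 1, 0],
  [0, 0, 1, 0],
])

```text
clock: 20.45
tcp_pos: [0.6567, 0.007, 0.0304]
tcp_rot: [[0.0, -1.0, 0.0], [-1.0, -0.0, 0.0], [-0.0, -0.0, -1.0]]
force: [-0.1, -0.1, -3.2]
grip_width: 0.045
```

Release, lift, and back away to clear the cameras.

Request:
drive_tool([
  [0, 0, 0, 0],
  [0, 0, 0, 0],
  [0, 0, 0, 0],
  [0, 0, 0, 0],
  [0, 0, -20, 0],
  [0, 0, -60, 0],
  [0, 0, -100, 0],
  [0, 0, -140, 0],
  [0, 40, -150, 0],
  [0, 90, -150, 0],
  [0, 140, -150, 0],
  [0, 190, -150, 0],
  [0, 220, -150, 0],
  [0, 220, -150, 0],
  [0, 220, -150, 0],
], gripper=100)

```text
clock: 21.95
tcp_pos: [0.437, 0.0071, 0.1811]
tcp_rot: [[0.001, -1.0, 0.003], [-1.0, -0.001, 0.001], [-0.001, -0.003, -1.0]]
force: [0.3, -0.2, 0.0]
grip_width: 0.0869
```

```bash
python3 - <<'E'
from h import *
s=get_state();print(s['clock'],np.round(s['tcp_pos'],4))
w=get_image('side')[:,:,::-1];t=get_image('top')[:,:,::-1]
cv2.imwrite('pics/s10.png',w);cv2.imwrite('pics/t10.png',t)
cv2.imwrite('pics/a10.png',cv2.resize(np.hstack([w[50:350,80:300],t[50:350,80:450]]),None,fx=1.35,fy=1.35,interpolation=2))
for n,im in(('top',t),('side',w)):
    hsv=cv2.cvtColor(im.copy(),cv2.COLOR_BGR2HSV)
    D=cv2.inRange(hsv,(0,0,80),(180,60,160))
    for c,st in blobs(D,15):
        if st[4]<200 and (n=='side' and 120<c[0]<230 and c[1]>130 or n=='top' and 125<c[0]<245 and 140<c[1]<175):print(n,c.round(1),st)
E
```

```text
21.95 [0.437  0.0071 0.1811]
top [147.6 148.6] [137 142  29  15 129]
top [161.7 152.5] [155 146  15  15 113]
side [208.7 182.2] [200 177  19  12  99]
side [220.2 187.6] [217 180   8  18  56]
side [195.2 206.5] [186 192  20  25 155]
side [186.3 227.4] [181 219  11  15  51]
side [175.3 239.9] [165 231  20  19 137]
side [167.1 259.5] [163 253  11  14  28]
side [155.1 272.4] [146 265  19  16 116]
side [153.  286.7] [143 284  21   6  44]
side [143.9 306.7] [134 294  20  25  64]
side [156.2 310. ] [150 304  16  17  23]
side [143.7 324.3] [142 322   5   5  18]
```

View pics/a10.png

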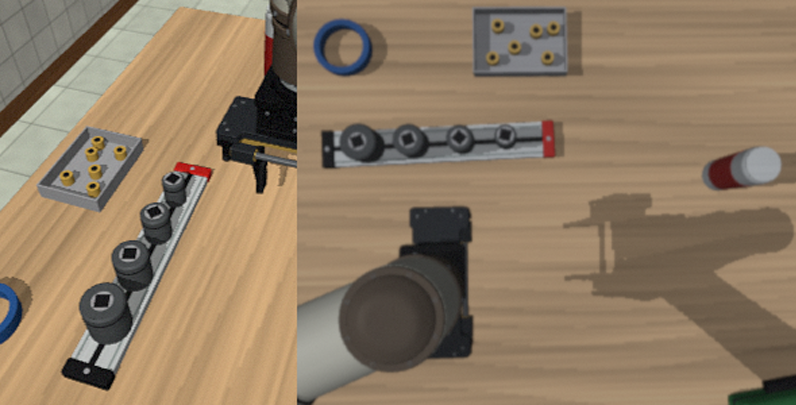

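```bash
python3 - <<'E'
from h import *
I={n:cv2.cvtColor(cv2.imread(f'pics/{f}10.png'),cv2.COLOR_BGR2GRAY) for n,f in(('top','t'),('side','s'))}
G={24:((234.1,150),(208.5,181.5),.052,(.658,-.0715)),30:((200,152.2),(194.5,207),.055,(.6558,.0066)),36:((162.6,153.7),(175.3,239.5),.059,(.653,.093)),41:((125.9,155.9),(155.5,272.5),.063,(.650,.1763))}
for k,(a,b,h,p) in G.items():
    C=[]
    for n,c in(('top',a),('side',b)):
        x,y=map(round,c);r=7;w=I[n][y-r:y+r+1,x-r:x+r+1].astype(float)
        m=w<45
        l=cv2.connectedComponents(m.astype(np.uint8))[1]
        yy,xx=np.mgrid[-r:r+1,-r:r+1];d=np.where(m,np.hypot(xx,yy),99);lab=l.flat[d.argmin()]
        s=l==lab;C.append((x+xx[s].mean(),y+yy[s].mean()))
    z=.015+h
    q,e=tri(ray('top',C[0]),ray('side',C[1]))
    print(k,np.round(C,1).tolist(),'tri',q.round(4),round(e,4),'expect z',z,'top-pin mm',((plane('top',C[0],z)[:2]-p)*1000).round(1),'side-pin',((plane('side',C[1],z)[:2]-p)*1000).round(1))
E
```

```text
24 [[233.9, 149.4], [207.6, 181.7]] tri [ 0.66   -0.0704  0.0705] 0.0006 expect z 0.067 top-pin mm [2.8 1.3] side-pin [ 3.4 -2. ]
30 [[199.7, 151.3], [193.7, 206.3]] tri [0.6562 0.0078 0.0737] 0.0002 expect z 0.07 top-pin mm [1.1 1.7] side-pin [ 2.1 -1.6]
36 [[161.7, 152.7], [175.6, 237.0]] tri [0.6533 0.0932 0.0782] 0.0002 expect z 0.074 top-pin mm [1.  1.2] side-pin [ 2.3 -2.3]
41 [[124.2, 154.2], [155.1, 272.4]] tri [0.6503 0.1764 0.0816] 0.0005 expect z 0.078 top-pin mm [1.1 1.4] side-pin [ 1.8 -1.6]
```

```bash
python3 - <<'E'
import cv2
cv2.imwrite('pics/sz.png',cv2.resize(cv2.imread('pics/s10.png')[165:350,110:240],None,fx=3.2,fy=3.2,interpolation=2))
E
```

```text
(no output)
```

View pics/sz.png

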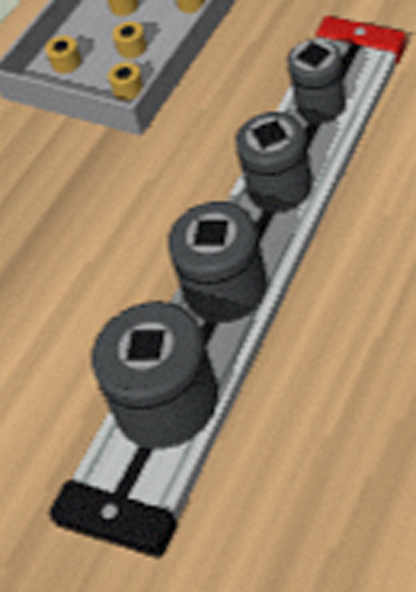

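```bash
python3 -c "
from bench import *
print(finish_job())"
```

```text
the job is handed in; nothing more can be done
None
```

The four sockets are back on the rail and the job is handed in at about 22 s of the 90 s limit. The red cap is at the -y end, so the order is 24 on pin d, 30 on c, 36 on b and 41 on a.

- **Position:** measured from the top and side cameras, each socket sits within about 4 mm of its pin's axis, against the 20 mm limit.
- **Height:** triangulated socket tops read 3.5–4 mm above the expected height on all four. The same method read 1–3 mm high when they stood on the bench, and a socket caught on a pin tip would sit up to 27 mm high. I take this as calibration bias, but it leaves little room against the 4 mm height limit if it is real.
- **Upright and clear:** the last side picture shows all four upright with the square hole up. The gripper is open and well clear of them.
- **Spray can:** it is standing in the last top picture. I judged that by eye and did not measure how far it may have moved.
- **Forces:** wrist force readings stayed within about 6 N throughout.

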